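Post the slide carton through the drop box's dust flap

ROBOT

A 7-joint arm with a two-finger parallel gripper is mounted at the origin on a cart in front of the work surface, level with it; the furniture and walls round the work are solid. World frame = base frame: x ahead of the robot, y to its left, z up, the work surface at z = 0. Lengths are in m, angles in rad, forces in N, time in s.
With the tool pointing down it reaches from about 0.425 to 0.875 m from the base axis. Payload 4.7 kg.
Tool frame: the origin (TCP) lies at the very end of the fingers, on their centre line; the grasp point (between the pads) lies 19 mm behind it; z points along the fingers, y is the direction in which the jaws open and shut (so a half turn about z gives the same grasp; the last joint's range is limited). The gripper opens to 87 mm and grips with 3 to 60 N. Pads are 19 mm wide; open, the fingers measure 117 mm over their backs; the gripper's body (75 mm by 190 mm) begins 51 mm behind the grasp point.
Start: joints at [-1.238, 0.321, -0.07, 1.45, 0.023, 1.371, -0.057], TCP at [0.204, 0.617, 0.183] pointing down, gripper open.
Joint ranges: [-2.86, 2.86], [-0.3, 2.09], [-1.38, 1.24], [0.06, 2.45], [-1.56, 4.7], [0.09, 2.05], [-2.69, 2.69]. Speed limits (rad/s): [2.57, 2.57, 3.14, 3.14, 3.14, 3.14, 3.14].

INTERFACE

Orientations are given as a rotation vector (axis times angle).
In Python, from bench import * gives the robot as it stands.
- The arm moves only by the shell command python3 -m jog 'ROWS' [OPENING] [FORCE]. ROWS is JSON, a list of rows, each a list of 4 numbers: the shift along the world's x, y, z in mm, then the turn about the world's z in rad. In form: [[x, y, z, twist], ...]. A call has exactly 8 rows; each row is the pose to reach, as a shift and turn from the pose commanded when the call began; what a row does not reach only later rows make up. A row lasts 1/8 s, in which the tool goes at most 62.5 mm and 10.7 degrees, less where a joint would pass 70% of its speed; a pose out of reach is approached as far as the arm can. A call with a gripper value outside its range is refused whole. OPENING is the opening, from -1 (shut) to 1 (fully open), set as the call begins (- or left out, the last holds). The fingers move at their own pace and stop on an object; FORCE is the grip in N (left out, the last holds). Time passes only in rows, so rows that repeat a pose let the fingers close, or fill a call up. It gives the time, the measured TCP pose, the force and the opening at its end, in the units of the state.
- get_state(): the state, without advancing time (a new reading comes with each control period).
- get_image(name): name is "scene" or "top" or "wrist"; returns a dict with "image" (384x512x3 uint8, red, green, blue), "fx", "fy", "cx", "cy" (pixels), "D" ([k1, k2, p1, p2, k3] as OpenCV has them; the pictures are not rectified), "position" and "rotation" of the camera in the world; the wrist camera has in their place "tool_from_camera" (4x4, takes a point from camera to tool coordinates, whose origin is the TCP and whose axes are the flange's). Camera axes: x right, y down, z forward; pixel columns grow to the right and rows downward; lengths in m; the calibration is good to about 2 mm. A picture is of the moment at which its call begins: read the wrist's pose just before it. There is no depth.
- close_job(): hands the job in, once; it reports no verdict.
The state is a dict: "time": time; "joint_positions": joint angles; "qd": joint speeds; "joint_torque": joint torques, N m; "position": TCP position; "tool_rot": TCP orientation; "ft_force": force on the tool from outside, world axes, zero at the start; "torque": the same for the moment, N m; "grip_width": opening from 0.0 (shut) to 1.0 (fully open).
Only numpy, scipy, OpenCV 4.12 (cv2) and the standard library are available. Lean on these libraries where they do the work, as an engineer would, in place of code of your own. Each camera call takes 0.05 s, during which the arm holds its last target. There are 200 camera calls.

TASK

Drop off the carton of microscope slides for the archive: push it along the deck of the drop box on the desk and in through the spring flap (it goes in best end first, lying flat), until it slides down the chute. The carton must end up inside the box with the flap swung shut behind it.

Things in the scene. Friction and masses are not known exactly. Their poses are not given: they have to be found in the camera images.
- carton_centre (a point): Centre (half-way up) of the slide carton: oblong cardboard box, white with green bands, lying flat on the desk; 53 (its x) x 82 (its y) x 28 (z) mm, about 0.24 kg, closed, rigid, either end may go first. The black supply block (38 x 60 x 28 mm) and the square white timer (64 x 64 x 19 mm) lying about like it are not wanted.
- port (a point): Point on the deck surface, mid-width, under the closed flap; x points level into the drop box, y left, z up. The flat aluminium deck, 110 mm wide, no rails, 90 mm above the desk, runs from x = -146 mm to -12 mm, where a slippery chute starts down inwards at 35 degrees. Port 90 wide, 47 mm high. The lintel over it: front face x = -11 mm, top 60 mm above the deck.
- drop_box: White drop box, fixed to the desk; origin on the desk straight below port, same axes; 110 mm wide (y), 150 mm high behind the port, clear roof, back at x = 154 mm. Once the carton's centre is some 30 mm past the chute's edge it tips and slides in by itself; pushing its rear end to 10 or 15 mm before the lintel is ample. It rests with its centre near x = 90, z = 40 mm.
- flap (a joint): The grey flap that closes the port, 84 mm wide, hinged along its upper edge 46 mm above the deck; 0 = hanging shut, grows to 1.4 rad as it swings inwards. A light spring (under 1 N at the lower edge) shuts it; it does not open outwards. It is pushed open by the carton's end.

How it is judged:
On the way:
1. the carton is part-way through the port at deck height, holding the flap open (value of joint flap above 0.4 rad and x of carton_centre in the frame of port between -0.07 and 0.04 m and y of carton_centre in the frame of port between -0.03 and 0.03 m and z of carton_centre in the frame of port between -0.02 and 0.035 m), for 0.1 s.
At the end, for the whole second after the job is handed in: The carton lies inside the drop box: its centre 40 to 140 mm behind the port and at least 20 mm below the deck, and the flap hangs shut behind it (within 0.12 rad) (x of carton_centre in the frame of port between 0.04 and 0.14 m and y of carton_centre in the frame of port between -0.045 and 0.045 m and z of carton_centre in the frame of port between -0.09 and -0.02 m and value of joint flap below 0.12 rad); the robot touches nothing.
It also fails if it takes over 48 s, if anything falls off the work surface, if the arm or the gripper's body presses on something with over 40 N, if the wrist force passes 120 N, or if a joint passes its speed limit or range.

## Working session

There is one attempt and no reset: what is moved stays moved. The work goes in short steps, Python scripts to look and compute and a shell command to move; the robot and the scene stay as the last step left them, time stands still between calls to the robot, and variables do not carry over. Pictures are saved under pics/ and viewed, about 8 in all and at most 12, crops included, and the job is handed in when it is done.

```bash
mkdir -p pics; cat > h.py <<'E'
from bench import *
import numpy as np, cv2
from scipy.spatial.transform import Rotation as R
def snap(n,f):
    s=get_state(); d=get_image(n); im=d.pop("image")
    cv2.imwrite(f"pics/{f}.png",cv2.cvtColor(im,cv2.COLOR_RGB2BGR))
    if n=="wrist":
        T=np.eye(4);T[:3,:3]=R.from_rotvec(s["tool_rot"]).as_matrix();T[:3,3]=s["position"]
        C=T@np.array(d["tool_from_camera"]);d["position"]=C[:3,3];d["rotation"]=C[:3,:3]
    np.save(f"pics/{f}.npy",{k:(np.array(v) if not np.isscalar(v) else v) for k,v in d.items()},allow_pickle=True)
    return im
def rot(d):
    r=np.array(d["rotation"]); return r if r.shape==(3,3) else R.from_rotvec(r).as_matrix()
def K(d): return np.array([[d["fx"],0,d["cx"]],[0,d["fy"],d["cy"]],[0,0,1.]])
def px2w(f,pts,z):
    d=np.load(f"pics/{f}.npy",allow_pickle=True).item()
    u=cv2.undistortPoints(np.array(pts,float).reshape(-1,1,2),K(d),np.array(d["D"],float)).reshape(-1,2)
    r=np.c_[u,np.ones(len(u))]@rot(d).T
    p=np.array(d["position"]); return p+r*((z-p[2])/r[:,2])[:,None]
def w2px(f,P):
    d=np.load(f"pics/{f}.npy",allow_pickle=True).item()
    r=rot(d).T; t=-r@np.array(d["position"])
    return cv2.projectPoints(np.array(P,float).reshape(-1,1,3),cv2.Rodrigues(r)[0],t,K(d),np.array(d["D"],float))[0].reshape(-1,2)
E
python3 - <<'E'
from h import *
a=snap("top","top1");b=snap("scene","scene1")
for f in("top1","scene1"):
    i=cv2.imread(f"pics/{f}.png"); cv2.imwrite(f"pics/{f}b.png",cv2.resize(i,(800,600),interpolation=cv2.INTER_CUBIC))
s=get_state();print({k:np.round(v,3) for k,v in s.items()})
print(np.load("pics/top1.npy",allow_pickle=True).item())
E
```

```text
{'time': np.float64(0.1), 'joint_positions': array([-1.238,  0.322, -0.07 ,  1.452,  0.023,  1.371, -0.057]), 'qd': array([-0.002, -0.002,  0.001, -0.003, -0.001,  0.   , -0.   ]), 'joint_torque': array([ 1.0000e-03, -4.9258e+01, -4.0500e-01, -3.1340e+01, -6.4000e-02,
        4.0000e-02,  0.0000e+00]), 'position': array([0.204, 0.617, 0.182]), 'tool_rot': array([-4.990e-01, -3.102e+00,  3.000e-03]), 'ft_force': array([-0.021, -0.488, -1.186]), 'torque': array([-0.035,  0.063, -0.007]), 'grip_width': np.float64(0.996)}
{'fx': 394.93971061528305, 'fy': 394.93971061528305, 'cx': 255.75759553283407, 'cy': 188.31311508430196, 'D': array([-0.09735496,  0.        ,  0.        ,  0.        ,  0.        ]), 'position': array([ 0.39181096, -0.14313303,  0.94003647]), 'rotation': array([-2.14288455,  2.153377  , -0.16177044])}
```

View pics/top1b.png

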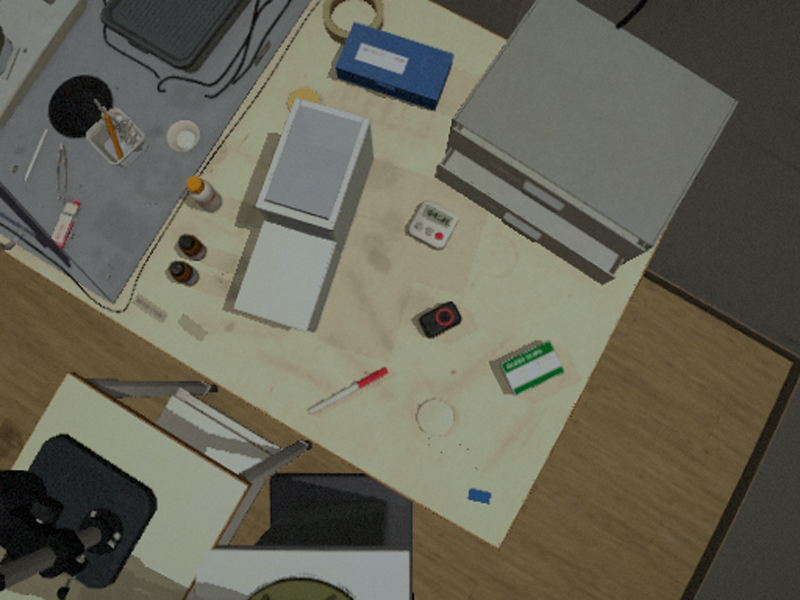

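View pics/scene1b.png

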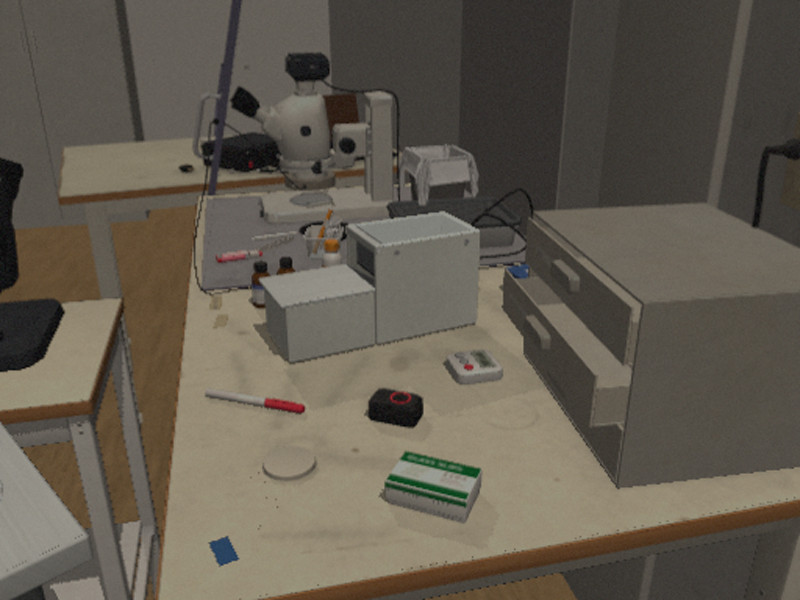

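Top view: carton near (532,367), timer (434,225), black block (440,320), and the drop box with its deck (front edge from about (235,312) to (308,328), port edge from about (262,212) to (335,232)). I'll enlarge both.

```bash
python3 - <<'E'
from h import *
i=cv2.imread("pics/top1.png")
a=cv2.resize(i[210:260,310:370],None,fx=6.5,fy=6.5,interpolation=cv2.INTER_CUBIC) # carton
b=cv2.resize(i[60:215,140:245],None,fx=3.8,fy=3.8,interpolation=cv2.INTER_CUBIC)
c=np.zeros((max(a.shape[0],b.shape[0]),a.shape[1]+b.shape[1],3),np.uint8)
c[:a.shape[0],:a.shape[1]]=a;c[:b.shape[0],a.shape[1]:]=b
print(c.shape,a.shape);cv2.imwrite("pics/crop1.png",c)
S=.64
print(px2w("top1",np.array([[500,362],[552,342],[565,372],[515,393]])*S,.028).round(3))
print(px2w("top1",np.array([[262,222],[335,238],[308,328],[235,312]])*S,.09).round(3))
E
```

```text
(589, 789, 3) (325, 390, 3)
[[ 0.424 -0.296  0.028]
 [ 0.453 -0.374  0.028]
 [ 0.408 -0.392  0.028]
 [ 0.378 -0.317  0.028]]
[[ 0.621  0.048  0.09 ]
 [ 0.597 -0.057  0.09 ]
 [ 0.47  -0.021  0.09 ]
 [ 0.492  0.082  0.09 ]]
```

View pics/crop1.png

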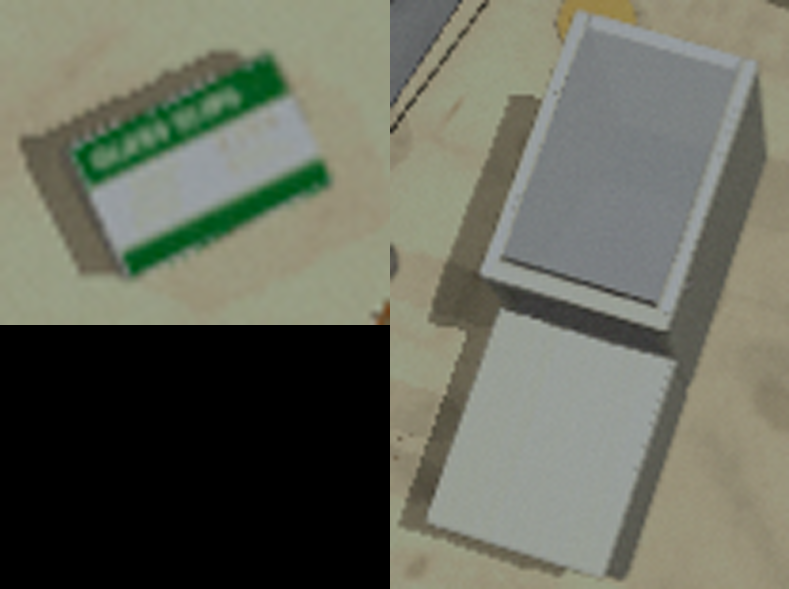

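```bash
cat > fit.py <<'E'
from h import *
from scipy.optimize import least_squares
q=lambda p,s,o:(np.array(p,float)+.5)/s-.5+o
pc=px2w("top1",q([[72,145],[270,52],[330,183],[128,277]],6.5,[310,210]),.028)
print(pc.round(3),"centre",pc.mean(0).round(4)); d=(pc[1]-pc[0]+pc[2]-pc[3]); print("long yaw",np.arctan2(d[1],d[0]), np.linalg.norm(d)/2)
pix=q(np.array([[428,520],[605,577],[482,275],[668,330],[577,12],[755,62]])-[390,0],3.8,[140,60])
L=np.array([[-.146,.055,.09],[-.146,-.055,.09],[-.011,.055,.15],[-.011,-.055,.15],[.154,.055,.15],[.154,-.055,.15]])
def P(v): c,s=np.cos(v[2]),np.sin(v[2]); return L@np.array([[c,-s,0],[s,c,0],[0,0,1]]).T+[v[0],v[1],0]
r=least_squares(lambda v:(w2px("top1",P(v))-pix).ravel(),[.6,0,.25]); print("port",r.x.round(4),r.fun.round(1))
s=get_state();print("tool axes\n",R.from_rotvec(s["tool_rot"]).as_matrix().round(3))
E
python3 fit.py; python3 - <<'E'
from h import *
print("pole base",px2w("top1",np.array([[70,262],[0,185]])*.64,0).round(3))
print("pole",w2px("top1",[[.45,.45,0],[.45,.45,.3],[.2,.617,.2]])/.64)
print("desk",px2w("top1",np.array([[500,545],[0,250],[640,275],[320,0]])*.64,0).round(3))
# triangulate pole: project candidates into scene
for y in(.3,.4,.5): print(w2px("scene1",[[.45,y,z] for z in(0,.3,.6)])/.64)
E
```

```text
[[ 0.423 -0.297  0.028]
 [ 0.456 -0.369  0.028]
 [ 0.409 -0.389  0.028]
 [ 0.376 -0.316  0.028]] centre [ 0.416  -0.3429  0.028 ]
long yaw -1.1525034601396313 0.07971821027517705
port [ 0.6207 -0.0106 -0.3023] [-0.7  0.8  0.4  0.7 -1.   0.1  0.2  0.5 -0.5 -1.4  1.4 -0.9]
tool axes
 [[-0.95   0.313 -0.   ]
 [ 0.313  0.95  -0.002]
 [-0.    -0.002 -1.   ]]
pole base [[0.584 0.378 0.   ]
 [0.716 0.514 0.   ]]
pole [[  21.31234143  345.74614743]
 [-127.48734547  327.72497135]
 [-182.57947925  523.68829413]]
desk [[ 0.153 -0.295  0.   ]
 [ 0.605  0.501  0.   ]
 [ 0.558 -0.527  0.   ]
 [ 1.036 -0.015  0.   ]]
[[ 163.04105769  302.76122507]
 [ 135.74784023  114.04677393]
 [ 102.18827978 -121.55749678]]
[[ 136.1583049   286.07643583]
 [ 107.72193007  107.0781413 ]
 [  73.20879531 -113.32992178]]
[[ 112.08376577  271.12912315]
 [  82.91840702  100.91412821]
 [  47.92496221 -106.13600101]]
```

```bash
python3 - <<'E'
from h import *
for p in([70,262],[35,223],[5,190]):
  for z in(-.4,-.1,0,.1,.2,.3,.5):
    w=px2w("top1",np.array([p])*.64,z); print(p,w.round(3)[0],(w2px("scene1",w)/.64).round(0)[0])
print(w2px("top1",[[0,0,0],[0,0,.3]])/.64)
E
```

```text
[70, 262] [ 0.666  0.599 -0.4  ] [214. 399.]
[70, 262] [ 0.604  0.433 -0.1  ] [213. 309.]
[70, 262] [0.584 0.378 0.   ] [213. 270.]
[70, 262] [0.563 0.322 0.1  ] [212. 226.]
[70, 262] [0.543 0.267 0.2  ] [212. 175.]
[70, 262] [0.523 0.211 0.3  ] [211. 115.]
[70, 262] [0.482 0.101 0.5  ] [210. -42.]
[35, 223] [ 0.759  0.693 -0.4  ] [228. 371.]
[35, 223] [ 0.677  0.506 -0.1  ] [226. 289.]
[35, 223] [0.649 0.444 0.   ] [225. 253.]
[35, 223] [0.622 0.381 0.1  ] [225. 213.]
[35, 223] [0.594 0.319 0.2  ] [224. 165.]
[35, 223] [0.567 0.256 0.3  ] [222. 109.]
[35, 223] [0.512 0.132 0.5  ] [219. -40.]
[5, 190] [ 0.841  0.779 -0.4  ] [239. 349.]
[5, 190] [ 0.74   0.572 -0.1  ] [236. 273.]
[5, 190] [0.707 0.503 0.   ] [235. 240.]
[5, 190] [0.673 0.435 0.1  ] [234. 202.]
[5, 190] [0.64  0.366 0.2  ] [232. 157.]
[5, 190] [0.606 0.297 0.3  ] [231. 104.]
[5, 190] [0.539 0.16  0.5  ] [227. -39.]
[[300.7377692  651.18152223]
 [256.73480849 771.70460273]]
```

Port is at about (0.621, -0.011) with yaw -0.302, and the carton at (0.416, -0.343) with long-axis yaw -1.1525. A lamp pole stands near (0.57, 0.27), so I'll swing round it at small radius.

```bash
python3 -m jog '[[23,-52,10,0],[46,-104,20,0],[70,-156,30,0],[93,-208,40,0],[116,-260,50,0],[140,-312,50,0],[163,-364,50,0],[186,-417,50,0]]' 1
```

```text
time: 1.1
position: [0.3901, 0.1984, 0.2326]
tool_rot: [0.498, 3.102, 0.001]
ft_force: [0.8, 0.0, 0.2]
grip_width: 0.998
```

```bash
python3 -m jog '[[15,-55,0,0],[30,-112,0,-0.1],[40,-170,0,-0.25],[45,-228,0,-0.4],[45,-286,0,-0.55],[40,-345,0,-0.68],[33,-402,0,-0.78],[26,-460,0,-0.833]]'
python3 -m jog '[[0,-40,-10,0],[0,-60,-20,0],[0,-80,-30,0],[0,-80,-40,0],[0,-80,-40,0],[0,-80,-40,0],[0,-80,-40,0],[0,-80,-40,0]]'
python3 - <<'E'
from h import *
snap("wrist","w1");i=cv2.imread("pics/w1.png")
# predicted carton corners + TCP
for p in w2px("w1",[[ 0.423,-0.297,.028],[0.456,-0.369,.028],[0.409,-0.389,.028],[0.376,-0.316,.028]]): cv2.circle(i,tuple(int(round(v)) for v in p),3,(0,0,255),1)
cv2.imwrite("pics/w1b.png",cv2.resize(i,(800,600),interpolation=cv2.INTER_CUBIC))
E
```

```text
time: 2.1
position: [0.4151, -0.2614, 0.2326]
tool_rot: [1.713, 2.633, 0.001]
ft_force: [2.0, 0.1, 0.1]
grip_width: 1.002
time: 3.1
position: [0.4161, -0.3394, 0.1932]
tool_rot: [1.71, 2.635, 0.001]
ft_force: [-0.4, 0.8, 0.2]
grip_width: 1.003
```

View pics/w1b.png

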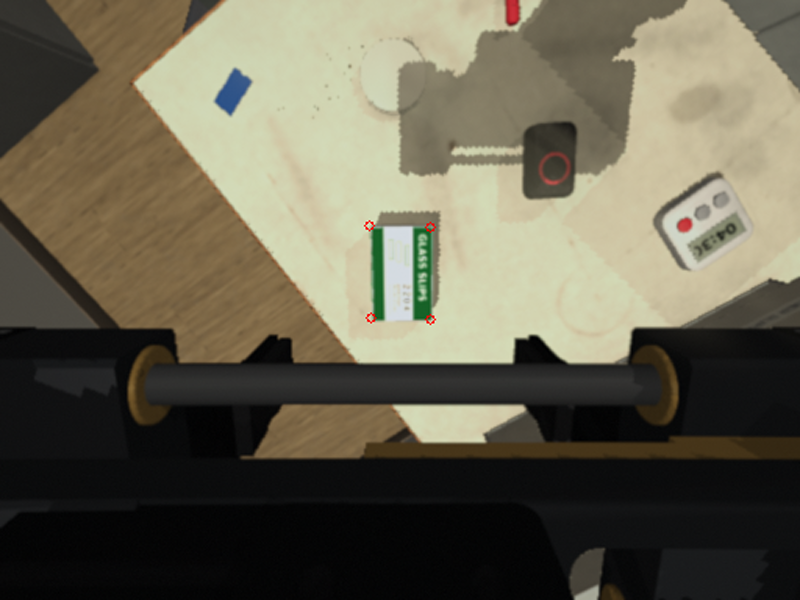

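Wrist view: the carton, centred at (402,273), coincides with the predicted corners. Next I descend and grip.

```bash
python3 -m jog '[[0,-3,-40,0],[0,-3,-80,0],[0,-3,-120,0],[0,-3,-150,0],[0,-3,-172,0],[0,-3,-183,0],[0,-3,-186,0],[0,-3,-186,0]]'
python3 -m jog '[[0,0,0,0],[0,0,0,0],[0,0,0,0],[0,0,0,0],[0,0,0,0],[0,0,0,0],[0,0,0,0],[0,0,0,0]]' -1 20
python3 -m jog '[[0,0,3,0],[0,0,10,0],[0,0,30,0],[0,0,60,0],[0,0,90,0],[0,0,120,0],[0,0,150,0],[0,0,160,0]]'
```

```text
time: 4.15
position: [0.4163, -0.3431, 0.0074]
tool_rot: [1.71, 2.634, 0.0]
ft_force: [0.2, -0.5, 0.3]
grip_width: 1.002
time: 5.15
position: [0.4157, -0.3427, 0.0068]
tool_rot: [1.711, 2.635, 0.0]
ft_force: [0.3, -0.3, -0.2]
grip_width: 0.173
time: 6.15
position: [0.4167, -0.3438, 0.1696]
tool_rot: [1.709, 2.631, 0.002]
ft_force: [0.4, -0.5, -0.2]
grip_width: 0.007
```

The fingers closed fully (0.007), so the carton isn't held. I'll take another look.

```bash
python3 - <<'E'
from h import *
snap("wrist","w2");snap("top","top2");i=cv2.imread("pics/w2.png")
P=get_state()["position"]; print(P,w2px("w2",[[P[0],P[1],z] for z in(.028,.1,.14)])/.64)
j=cv2.imread("pics/top2.png")[150:350,260:480]
c=np.hstack([cv2.resize(i,(480,360)),cv2.resize(j,(320,291))]) if 0 else None
o=np.zeros((360,800,3),np.uint8);o[:360,:480]=cv2.resize(i,(480,360));o[:291,480:]=cv2.resize(j,(320,291));cv2.imwrite("pics/w2b.png",o)
E
```

```text
[ 0.41638614 -0.34318516  0.16808445] [[400.98500967 273.3531942 ]
 [400.99497391 294.32574915]
 [401.00295382 311.24509905]]
```

View pics/w2b.png

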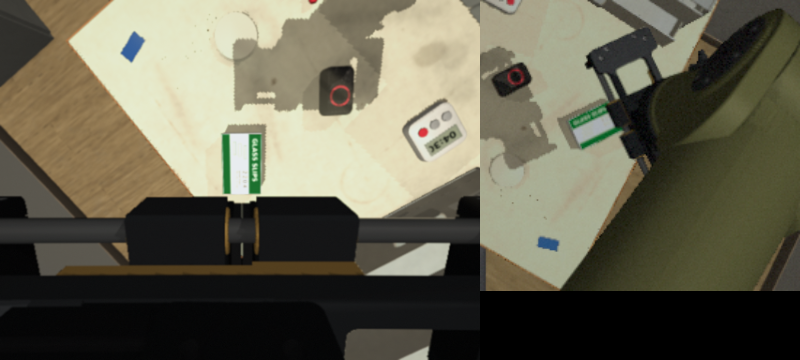

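```bash
python3 - <<'E'
from h import *
P=get_state()["position"]
t=R.from_rotvec(get_state()["tool_rot"]).as_matrix()
a=cv2.imread("pics/top2.png");b=cv2.imread("pics/w2.png")
def mk(im,f,off,s,pts):
    for p in w2px(f,pts): cv2.circle(im,tuple(int(round((p[k]+.5-off[k])*s)) for k in(0,1)),4,(0,0,255),1)
ca=cv2.resize(a[190:280,300:400],None,fx=4,fy=4,interpolation=cv2.INTER_CUBIC)
cb=cv2.resize(b[130:260,200:300],None,fx=4,fy=4,interpolation=cv2.INTER_CUBIC)
pts=[[ 0.423,-0.297,.028],[0.456,-0.369,.028],[0.409,-0.389,.028],[0.376,-0.316,.028],P]
mk(ca,"top2",(300,190),4,pts);mk(cb,"w2",(200,130),4,pts)
o=np.zeros((520,800,3),np.uint8);o[:360,:400]=ca;o[:,400:]=cb;cv2.imwrite("pics/chk.png",o)
E
```

```text
(no output)
```

View pics/chk.png

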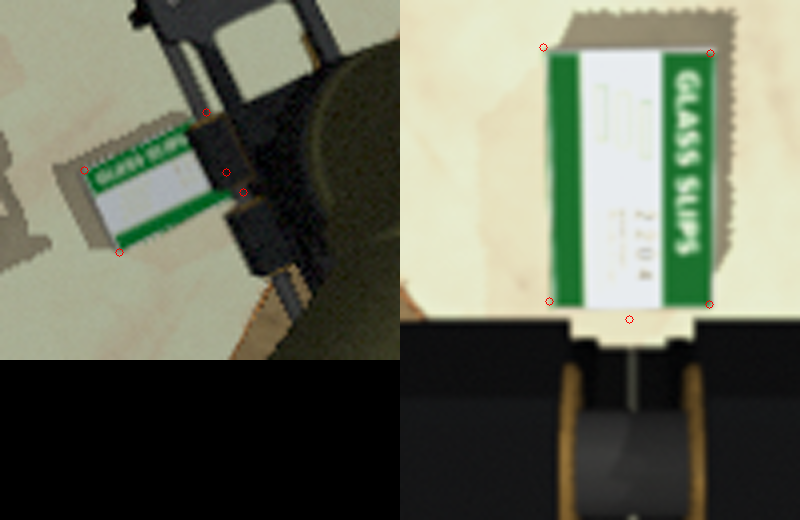

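```bash
python3 - <<'E'
from h import *
d=get_image("wrist"); print({k:np.round(v,4) for k,v in d.items() if k!="image"})
T=np.array(d["tool_from_camera"]); f=d["fx"]
print("depth of TCP along cam", np.linalg.inv(T)[:3,3], "depth of tips from 87mm gap:", f*.087/144)
def prj(p):
    q=np.linalg.inv(T)@np.r_[p,1]; return cv2.projectPoints(q[:3].reshape(1,1,3),np.zeros(3),np.zeros(3),K(d),d["D"] if not isinstance(d["D"],list) else np.array(d["D"]))[0].ravel()/.64
for x in(-.0095,0,.0095):
  for z in(0,-.019,-.04,-.07): print(x,z,prj([x,.0435,z]).round(0),prj([x,-.0435,z]).round(0))
s=get_state();print(s["time"])
E
```

```text
{'fx': np.float64(279.9669), 'fy': np.float64(279.9669), 'cx': np.float64(257.5752), 'cy': np.float64(191.5092), 'D': array([0.012, 0.   , 0.   , 0.   , 0.   ]), 'tool_from_camera': array([[ 2.000e-04, -9.707e-01, -2.403e-01,  6.490e-02],
       [ 1.000e+00,  2.000e-04, -0.000e+00,  6.000e-04],
       [ 1.000e-04, -2.403e-01,  9.707e-01, -2.020e-01],
       [ 0.000e+00,  0.000e+00,  0.000e+00,  1.000e+00]])}
depth of TCP along cam [-0.00063046  0.01446979  0.21171483] depth of tips from 87mm gap: 0.1691466816779017
-0.0095 0 [490. 348.] [312. 348.]
-0.0095 -0.019 [498. 363.] [304. 362.]
-0.0095 -0.04 [510. 383.] [292. 382.]
-0.0095 -0.07 [531. 421.] [270. 421.]
0 0 [491. 329.] [311. 329.]
0 -0.019 [500. 342.] [303. 342.]
0 -0.04 [511. 360.] [291. 360.]
0 -0.07 [533. 395.] [268. 395.]
0.0095 0 [492. 310.] [310. 310.]
0.0095 -0.019 [501. 322.] [301. 322.]
0.0095 -0.04 [512. 337.] [289. 337.]
0.0095 -0.07 [535. 368.] [266. 368.]
6.3
```

Scaling off the wrist image (inner fingertip edges at (290,337) and (515,337)), the real finger ends sit about 40 mm short of the reported TCP. That explains the miss: they passed above the carton. I'll regrasp lower, in guarded steps.

```bash
python3 -m jog '[[0,0,-20,0],[0,0,-40,0],[0,0,-65,0],[0,0,-90,0],[0,0,-115,0],[0,0,-140,0],[0,0,-155,0],[0,0,-160,0]]' 1
python3 -m jog '[[0,0,-4,0],[0,0,-8,0],[0,0,-12,0],[0,0,-16,0],[0,0,-20,0],[0,0,-24,0],[0,0,-28,0],[0,0,-30,0]]'
```

```text
time: 7.3
position: [0.4147, -0.3423, 0.0055]
tool_rot: [-1.71, -2.632, 0.001]
ft_force: [0.2, 0.7, -0.1]
grip_width: 0.834
time: 8.3
position: [0.4156, -0.3427, -0.0235]
tool_rot: [-1.711, -2.635, 0.0]
ft_force: [0.4, 0.8, 0.3]
grip_width: 1.0
```

```bash
python3 -m jog '[[0,0,-1,0],[0,0,-3,0],[0,0,-5,0],[0,0,-5,0],[0,0,-5,0],[0,0,-5,0],[0,0,-5,0],[0,0,-5,0]]' -1 20
python3 -m jog '[[0,0,0,0],[0,0,0,0],[0,0,3,0],[0,0,6,0],[0,0,10,0],[0,0,20,0],[0,0,30,0],[0,0,40,0]]'
```

```text
time: 9.3
position: [0.4157, -0.3426, -0.0283]
tool_rot: [-1.711, -2.635, -0.0]
ft_force: [-0.1, -0.4, -1.3]
grip_width: 0.607
time: 10.3
position: [0.416, -0.3429, 0.0128]
tool_rot: [1.711, 2.634, 0.0]
ft_force: [1.0, 0.3, -2.9]
grip_width: 0.6
```

```bash
python3 -m jog '[[0,10,45,0.05],[0,40,90,0.2],[10,90,107,0.35],[20,145,107,0.5],[40,200,107,0.65],[60,250,107,0.8],[80,300,107,0.85],[90,330,107,0.85]]'
python3 - <<'E'
from h import *
snap("scene","s2");i=cv2.imread("pics/s2.png");o=i[90:240,130:330]
cv2.imwrite("pics/s2b.png",cv2.resize(o,None,fx=4,fy=4,interpolation=cv2.INTER_CUBIC))
s=get_state();P=s["position"];t=R.from_rotvec(s["tool_rot"]).as_matrix();print(P)
for z in(0,-.02,-.04,-.06,-.08,-.1,-.12): print(z,((w2px("s2",P+t[:,2]*z)-[130,90]+.5)*4).round(0))
E
```

```text
time: 11.3
position: [0.5065, -0.0097, 0.1193]
tool_rot: [0.467, 3.106, 0.001]
ft_force: [-0.3, -0.0, -1.9]
grip_width: 0.596
[ 0.50747405 -0.00530269  0.11915895]
0 [[246. 344.]]
-0.02 [[244. 308.]]
-0.04 [[242. 271.]]
-0.06 [[239. 233.]]
-0.08 [[237. 195.]]
-0.1 [[235. 156.]]
-0.12 [[232. 116.]]
```

View pics/s2b.png

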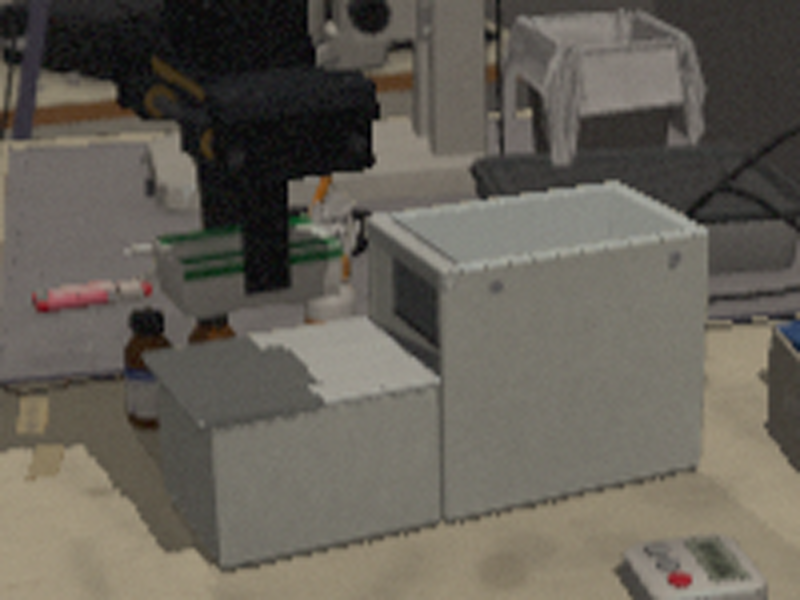

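Scene view: the carton hangs straight at about (250,265), held above the deck and clear of it. The body's lower edge (~y 170) is about 60 mm or more above the finger ends (y 290). Next I move over the deck and settle.

```bash
python3 -m jog '[[10,15,0,0],[21,32,0,0],[21,32,0,0],[21,32,-10,0],[21,32,-20,0],[21,32,-30,0],[21,32,-40,0],[21,32,-40,0]]'
```

```text
time: 12.35
position: [0.5258, 0.019, 0.0777]
tool_rot: [-0.472, -3.104, 0.001]
ft_force: [-0.2, -0.1, -2.4]
grip_width: 0.602
```

```bash
python3 -m jog '[[0,0,-5,0],[0,0,-9,0],[0,0,-12,0],[0,0,-14,0],[0,0,-15,0],[0,0,-15,0],[0,0,-15,0],[0,0,-15,0]]'
```

```text
time: 13.35
position: [0.5268, 0.0192, 0.0639]
tool_rot: [0.472, 3.106, 0.0]
ft_force: [1.1, -0.1, -2.5]
grip_width: 0.605
```

```bash
python3 -m jog '[[0,0,-1,0],[0,0,-2,0],[0,0,-2.5,0],[0,0,-2.5,0],[0,0,-2.5,0],[0,0,-2.5,0],[0,0,-2.5,0],[0,0,-2.5,0]]'
python3 -m jog '[[0,0,0,0],[0,0,0,0],[0,0,0,0],[0,0,0,0],[0,0,10,0],[0,0,25,0],[0,0,45,0],[0,0,50,0]]' 1
```

```text
time: 14.35
position: [0.5268, 0.0193, 0.0617]
tool_rot: [-0.472, -3.106, -0.001]
ft_force: [-3.5, -0.3, 5.5]
grip_width: 0.603
time: 15.35
position: [0.5282, 0.0194, 0.1135]
tool_rot: [0.472, 3.102, 0.003]
ft_force: [-0.5, 0.1, -0.0]
grip_width: 1.002
```

```bash
python3 -m jog '[[-20,6,5,0],[-45,14,5,0],[-72,22,5,0],[-72,22,5,0],[-72,22,5,0],[-72,22,5,0],[-72,22,5,0],[-72,22,5,0]]' -1
python3 - <<'E'
from h import *
snap("top","t3");i=cv2.imread("pics/t3.png");o=i[60:240,120:280]
cv2.imwrite("pics/t3b.png",cv2.resize(o,None,fx=3.3,fy=3.3,interpolation=cv2.INTER_CUBIC))
E
```

```text
time: 16.35
position: [0.4549, 0.041, 0.1162]
tool_rot: [-0.473, -3.106, 0.001]
ft_force: [-0.9, 0.4, 0.3]
grip_width: 0.17
```

View pics/t3b.png

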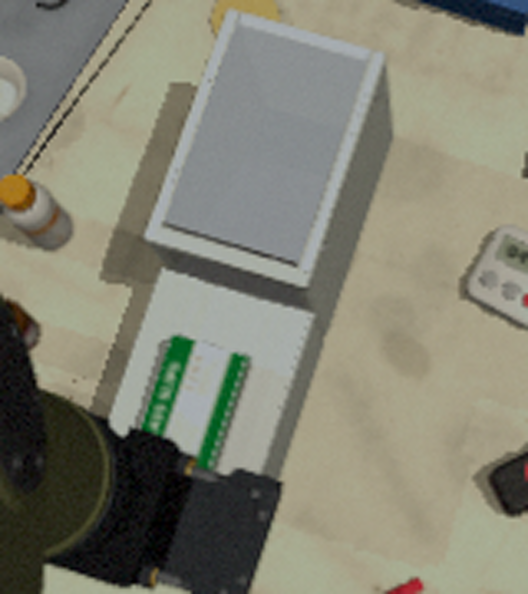

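```bash
python3 - <<'E'
from h import *
q=(np.array([[172,335],[248,355]])+.5)/3.3-.5+[120,60]
w=px2w("t3",q,.118)[:,:2]-[.6207,-.0106]; c,s=np.cos(-.3023),np.sin(-.3023)
print(w@np.array([[c,-s],[s,c]]))
p=np.array(get_state()["position"])[:2]-[.6207,-.0106];print(p@np.array([[c,-s],[s,c]]))
E
```

```text
[[-0.05939663  0.02548659]
 [-0.05750065 -0.02590946]]
[-1.73672173e-01  8.66182198e-06]
```

```bash
python3 -m jog '[[0,0,-15,0],[0,0,-30,0],[0,0,-42,0],[0,0,-50,0],[0,0,-50,0],[4.8,-1.5,-50,0],[9.5,-3,-50,0],[14.3,-4.5,-50,0]]'
python3 -m jog '[[9.5,-3,0,0],[19,-6,0,0],[28.6,-8.9,0,0],[38,-11.9,0,0],[47.7,-14.9,0,0],[57,-17.9,0,0],[62,-19.4,0,0],[66.8,-20.8,0,0]]'
python3 - <<'E'
from h import *
snap("scene","s3");i=cv2.imread("pics/s3.png");snap("top","t4");j=cv2.imread("pics/t4.png")
o=np.hstack([cv2.resize(i[90:240,130:330],(400,300),interpolation=cv2.INTER_CUBIC),cv2.resize(j[60:210,110:310],(400,300),interpolation=cv2.INTER_CUBIC)])
cv2.imwrite("pics/s3b.png",o)
E
```

```text
time: 17.4
position: [0.4698, 0.0367, 0.0667]
tool_rot: [0.472, 3.105, 0.001]
ft_force: [-0.4, 0.4, 0.1]
grip_width: 0.003
time: 18.4
position: [0.5355, 0.016, 0.0662]
tool_rot: [-0.472, -3.104, -0.0]
ft_force: [-5.1, 0.9, 4.6]
grip_width: 0.003
```

View pics/s3b.png

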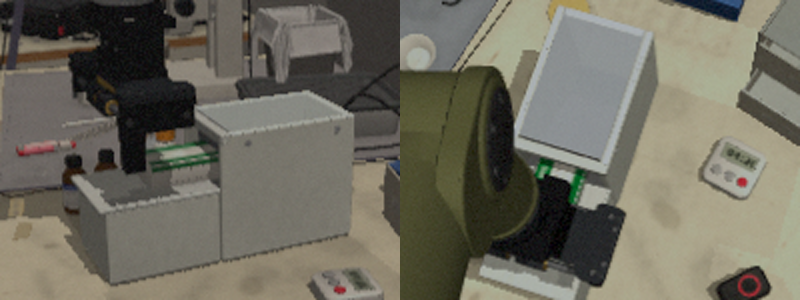

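```bash
python3 - <<'E'
from h import *
i=cv2.imread("pics/s3.png")
cv2.imwrite("pics/s3c.png",cv2.resize(i[130:205,160:260],None,fx=8,fy=8,interpolation=cv2.INTER_CUBIC))
def W(x,y,z):
    c,s=np.cos(-.3023),np.sin(-.3023); return [.6207+c*x-s*y,-.0106+s*x+c*y,.09+z]
c=-.003-.07
p=np.array(get_state()["position"])[:2]-[.6207,-.0106];print("tcp x",p@[np.cos(.3023),-np.sin(.3023)])
r=p@[np.cos(.3023),-np.sin(.3023)]+.0095
for q in([r,-.0265,0],[r,-.0265,.028],[-.011,-.0265,0],[-.011,-.0265,.028],[r,.0265,.028]): print(np.round(q,3),((w2px("s3",[W(*q)])-[160,130]+.5)*8).round(0))
E
```

```text
tcp x -0.08834927796260852
[-0.079 -0.026  0.   ] [[368. 450.]]
[-0.079 -0.026  0.028] [[363. 351.]]
[-0.011 -0.026  0.   ] [[603. 408.]]
[-0.011 -0.026  0.028] [[601. 311.]]
[-0.079  0.026  0.028] [[296. 290.]]
```

View pics/s3c.png

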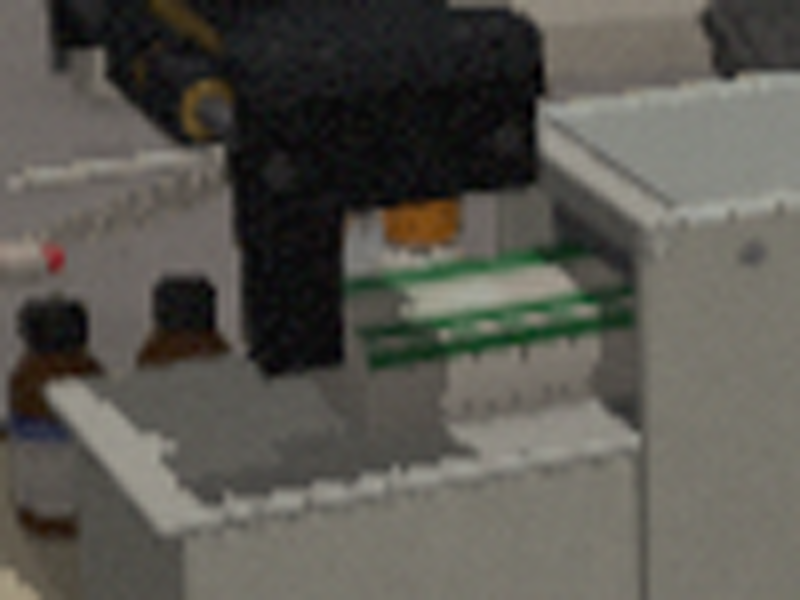

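```bash
python3 - <<'E'
from h import *
def W(x,y,z):
    c,s=np.cos(-.3023),np.sin(-.3023); return [.6207+c*x-s*y,-.0106+s*x+c*y,.09+z]
pr=lambda *q:((w2px("s3",[W(*q)])-[160,130]+.5)*8).round(0)[0]
for y in(-.095,-.06,-.03,0):
  print(y,[pr(-.051,y,z).tolist() for z in(.05,.06,.07,.08,.1)])
print("tip",[pr(-.079,-.017,z).tolist() for z in(.0,.01,.02,.03)])
E
```

```text
-0.095 [[561.0, 338.0], [560.0, 300.0], [558.0, 262.0], [557.0, 223.0], [555.0, 145.0]]
-0.06 [[507.0, 295.0], [506.0, 258.0], [505.0, 221.0], [503.0, 183.0], [501.0, 107.0]]
-0.03 [[464.0, 260.0], [463.0, 224.0], [461.0, 187.0], [460.0, 151.0], [457.0, 76.0]]
0 [[423.0, 227.0], [422.0, 191.0], [420.0, 156.0], [419.0, 120.0], [415.0, 47.0]]
tip [[355.0, 438.0], [353.0, 403.0], [352.0, 368.0], [350.0, 333.0]]
```

The body clears the lintel by about 25 mm, and the carton is flat and centred with its nose at the flap. I'll push on.

```bash
python3 -m jog '[[7,-2.2,0,0],[14,-4.4,0,0],[21,-6.5,0,0],[28,-8.7,0,0],[35,-10.9,0,0],[42,-13,0,0],[48,-15,0,0],[53,-16.5,0,0]]'
python3 -m jog '[[0,0,0,0],[0,0,0,0],[-15,5,0,0],[-35,11,5,0],[-55,17,10,0],[-75,23,20,0],[-95,30,40,0],[-105,33,60,0]]'
python3 - <<'E'
from h import *
snap("scene","s4");i=cv2.imread("pics/s4.png");snap("top","t5");j=cv2.imread("pics/t5.png")
o=np.hstack([cv2.resize(i[90:240,130:330],(400,300),interpolation=cv2.INTER_CUBIC),cv2.resize(j[60:210,110:310],(400,300),interpolation=cv2.INTER_CUBIC)])
cv2.imwrite("pics/s4b.png",cv2.resize(o,(800,300)))
E
```

```text
time: 19.5
position: [0.5897, -0.001, 0.0663]
tool_rot: [0.473, 3.105, -0.001]
ft_force: [0.4, -0.4, -0.6]
grip_width: 0.006
time: 20.5
position: [0.4815, 0.0334, 0.1264]
tool_rot: [-0.47, -3.105, -0.002]
ft_force: [0.5, -0.4, -0.8]
grip_width: 0.006
```

View pics/s4b.png

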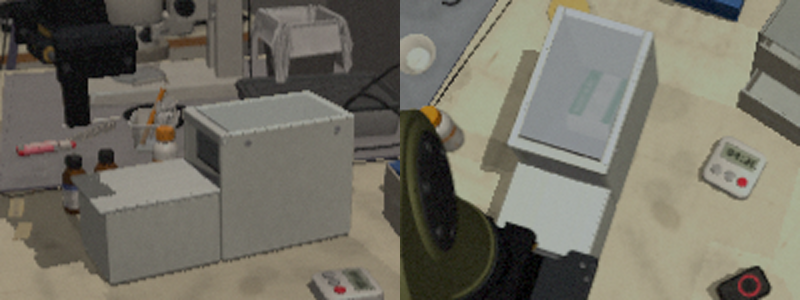

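The carton shows through the clear roof at about (600,98), and the port is dark with the flap hanging. A quick numeric check first, then I hand in.

```bash
python3 - <<'E'
from h import *
q=np.array([[(600-400)/2+110,98/2+60]])
w=px2w("t5",q,.05)[:,:2]-[.6207,-.0106]; c,s=np.cos(-.3023),np.sin(-.3023)
print("carton in port frame",(w@np.array([[c,-s],[s,c]])).round(3)); st=get_state(); print(np.round(st["ft_force"],1),np.abs(st["qd"]).max().round(3))
print(close_job())
E
```

```text
carton in port frame [[ 0.096 -0.002]]
[ 0.3  0.1 -1.1] 0.052
the job is handed in; nothing more can be done
None
```

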